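# Pack the pan divider with the bar that fits

### The job

The spring-steel divider in the baking pan is set for the next slab of dough and needs packing from behind. By trying them gently, never forcing one, find which of the three wooden bars fits snugly in the narrow gap between the divider and the end wall of the pan (it goes in under light pressure and the divider grips it; a thicker one will not go in, a thinner one rattles), and leave that bar upright in the middle of the gap, fully home on the pan's floor. The other two bars stay on, or go back to, the wooden board; leave everything else alone.

Things in the scene. Friction and masses are not known exactly. Their poses are not given: they have to be found in the camera images.
- pan: straight-sided aluminium baking pan, fixed on a 2 mm non-slip mat (262 x 366 mm). Inside 222 mm (its x) by 322 mm (its y). Pan floor 5 mm above the origin, rim (a rolled bead 8 mm across, round on the inside) at 52 mm. Origin: centre of the mat's underside, on the counter; x along the short side, y along the long side, z up
- end_wall (a point): middle of the foot of the inner face of the pan's end wall, on the side of the wooden board, on the pan's floor (pan frame: x 0, y -161 mm, z 5 mm); axes as the pan's. The gap runs along x, between this face and the divider's face on its +y side, and is open above; its width is one of three, 4 mm apart, between 12 and 21 mm
- divider_face (a joint): give of the divider's face, m: 0 at rest, growing as it is pushed away from the gap (pan's +y) against a spring of 3 N/mm, stop at 4.5 mm. The divider (218 mm long, as high as the rim) is clipped fast to the rims. The gap is 1 to 1.4 mm narrower than the bar that fits, which goes in under 10 N; a thicker one wedges on the face's lip, which leans back 25 degrees over its top 13 mm
- thin_bar: plain beech packing bar, the thinnest of the three, standing on its long edge on the board: 120 mm long (its x), 14 mm thick (its y), 80 mm high (its z), about 90 g. Origin: centre of its underside
- middle_bar: plain beech packing bar, the middle one of the three, standing on its long edge on the board: 120 mm long (its x), 18 mm thick (its y), 80 mm high (its z), about 116 g. Origin: centre of its underside
- thick_bar: plain beech packing bar, the thickest of the three, standing on its long edge on the board: 120 mm long (its x), 22 mm thick (its y), 80 mm high (its z), about 142 g. Origin: centre of its underside
- board: wooden cutting board, fixed, 240 mm (x) by 340 mm (y), 18 mm thick. Origin: centre of its underside; the bars stand on its top, long side about along its x, about 100 mm apart along its y, in any order
- brush: pastry brush, 178 mm long, 36 mm wide, 14 mm high, lying on the board's edge nearest the robot; leave alone. Origin: underside, about its middle
- cutter: steel ring cutter, 70 mm across, 40 mm high, standing in the empty part of the pan; leave alone. Origin: centre of its underside
- rolling_pin: wooden rolling pin, 450 mm long, 58 mm thick, beyond the board; leave alone. Origin: underside, middle
- knife: chef's knife, 310 mm long, flat on the counter beyond the pan; leave alone. Origin: at the bolster
- salt_jar: glass jar, 68 mm across, 100 mm high, right of the board; leave alone. Origin: centre of its underside
- measuring_cup: steel cup, 80 mm across, 75 mm high, left of the pan; leave alone. Origin: centre of its underside
- bowl: steel mixing bowl, 200 mm across, 80 mm high, left of the pan; leave alone. Origin: centre of its underside
Not all that is in view belongs to the job. Leave any turquoise look-alike of the middle_bar alone.

How it is judged:
By the outcome, as a careful person would: the job done as asked, in the order asked, and still so for the second after the job is handed in, with the robot touching nothing.
It also fails if it takes over 72 s, if anything falls off the work surface, if the arm or the gripper's body presses on something with over 40 N, if the wrist force passes 120 N, or if a joint passes its speed limit or range.

### The arm

A 6-joint arm with a two-finger parallel gripper is mounted at the origin on the work surface. World frame = base frame: x ahead of the robot, y to its left, z up, the work surface at z = 0. Lengths are in m, angles in rad, forces in N, time in s.
With the tool pointing down it reaches from about 0.3 to 0.775 m from the base axis. Payload 14.6 kg.
Tool frame: the origin (TCP) lies at the very end of the fingers, on their centre line; the grasp point (between the pads) lies 19 mm behind it; z points along the fingers, y is the line along which they close (so a half turn about z gives the same grasp; the last joint's range is limited). The gripper opens to 94 mm and grips with 3 to 60 N. Pads are 16 mm wide; open, the fingers measure 119 mm over their backs; the gripper's body (75 mm by 177 mm) begins 78 mm behind the grasp point.
Start: joints at [1.156, 0.3, 1.521, -0, 1.321, -0.067], TCP at [0.187, 0.517, 0.205] pointing down, gripper open.
Joint ranges: [-3.03, 3.03], [-0.79, 2.21], [0.23, 2.52], [-1.04, 4.18], [0, 3.07], [-2.55, 2.55]. Speed limits (rad/s): [2.22, 2.22, 2.57, 3.14, 3.14, 3.14].

### API

Orientations are given as [roll, pitch, yaw] about the fixed x, y, z axes, in that order (R = Rz(yaw) Ry(pitch) Rx(roll)).
In Python, from station import ctrl, cams gives the robot as it stands. The module is installed in compiled form; this text tells all that it offers.
- The arm moves only by the tool arm_command, never from a script. Its argument "plan" is a list that holds one entry, the list of rows, each a list of 7 numbers: the shift along the tool's x, y, z in normalised numbers (1 is 750 mm), then the turn, a rotation vector about the tool's x, y, z in parts of the range, where 1.0 means 2 rad, then the closure, from -1 (fully open) to 1 (shut). A call has 1 to 12 rows; each row is the pose to reach, as a shift and turn from the pose commanded when the call began, along the tool's axes at that moment; what a row does not reach only later rows make up. A row lasts 1/10 s, in which the tool goes at most 50 mm and 8.59 degrees, less where a joint would pass 70% of its speed; a pose out of reach is approached as far as the arm can. Shift and turn numbers lie between -1 and 1, and a call with a number outside is refused. A call with a gripper value outside its range is refused whole. The fingers move at their own pace and stop on an object; "squeeze" is the grip in N (left out, the last holds). Time passes only in rows, so rows that repeat a pose let the fingers close. It gives the time, the measured TCP pose, the force, the opening and the grip force at its end, in the units of the state.
- ctrl.get_obs(): the state, without advancing time (a new reading comes with each control period).
- cams.camera(name): name is "side" or "top" or "wrist"; returns (picture, depth): 420x560x3 uint8, blue, green, red; 420x560 float32, m along the optical axis (not along the pixel's ray), 0 where there is no reading.
- cams.camera_info(name): a dict with "fx", "fy", "cx", "cy" (pixels), "dist_coeffs" ([k1, k2, p1, p2, k3] as OpenCV has them; the pictures are not rectified), "world_to_cam" (4x4, takes a point from world to camera coordinates). Camera axes: x right, y down, z forward; pixel columns grow to the right and rows downward; lengths in m; the calibration is good to about 2 mm. A picture is of the moment at which its call begins: read the wrist's pose just before it. camera_info takes no time and is no camera call; for the wrist camera it gives the pose at the moment of the call.
- ctrl.hand_in(): hands the job in; it is judged then, once.
The state is a dict: "time_s": time; "qpos": joint angles; "joint_vel": joint speeds; "tau": joint torques, N m; "ee_pos": TCP position; "eef_rot": TCP orientation; "force": force on the tool from outside, world axes, zero at the start; "moment": the same for the moment, N m; "grip_width": finger opening in m; "grip_force": force on a finger pad.
Only numpy, scipy, OpenCV 4.12 (cv2) and the standard library are available. Lean on these libraries where they do the work, as an engineer would, in place of code of your own. Each camera call takes 0.05 s, during which the arm holds its last target. There are 200 camera calls.

## Working session

There is one attempt and no reset: what is moved stays moved. The work goes in short steps, Python scripts to look and compute and a tool call to move; the robot and the scene stay as the last step left them, time stands still between calls to the robot, and variables do not carry over. Pictures are saved under pics/ and viewed, at most 10 in all, crops included, and the job is handed in when it is done.

Besides the shell and the picture viewer there is one more tool, called after "Call:" in YAML: its name, and indented under it one key for each argument. arm_command: Moves the arm, as the interface text tells. Its arguments: {"type":"object","properties":{"plan":{"type":"array"},"squeeze":{"type":"number"}},"required":["plan"]}

```bash
mkdir -p pics; cat > h.py <<'E'
import numpy as np, cv2
from station import ctrl, cams
def shot(n):
    i=cams.camera_info(n); p,d=cams.camera(n); return p,d,i
def pts(px,d,i):
    """pixels Nx2 + depth array (N) -> world"""
    K=np.array([[i['fx'],0,i['cx']],[0,i['fy'],i['cy']],[0,0,1.]])
    u=cv2.undistortPoints(np.float64(px).reshape(-1,1,2),K,np.float64(i['dist_coeffs'])).reshape(-1,2)
    r=np.c_[u,np.ones(len(u))]
    T=np.linalg.inv(np.array(i['world_to_cam']))
    return r,T
def depthpts(px,d,i):
    r,T=pts(px,d,i); px=np.int32(px)
    return (r*d[px[:,1],px[:,0]][:,None])@T[:3,:3].T+T[:3,3]
def plane(px,z,i):
    r,T=pts(px,None,i); w=r@T[:3,:3].T; o=T[:3,3]
    return o+w*((z-o[2])/w[:,2])[:,None]
E
python3 - <<'E'
from h import *
for n in ("top","side"):
    p,d,i=shot(n); cv2.imwrite(f"pics/{n}0.png",p); np.savez(f"{n}0.npz",p=p,d=d,w=i['world_to_cam']); 
    print(n,i['fx'],i['cx'],i['cy'],np.linalg.inv(np.array(i['world_to_cam'])).round(3).tolist(),i['dist_coeffs'])
o=ctrl.get_obs();print(o)
E
```

```text
top 498.5722405839608 283.06099520649707 202.6701766430598 [[-0.027, -0.978, 0.207, 0.078], [-1.0, 0.027, -0.003, 0.027], [-0.002, -0.207, -0.978, 1.902], [0.0, 0.0, 0.0, 1.0]] [-0.1680666  0.         0.         0.         0.       ]
side 526.3446684907971 272.00175714011544 206.51976261257784 [[0.953, -0.194, 0.231, 0.087], [-0.302, -0.577, 0.759, -1.222], [-0.014, -0.794, -0.608, 1.035], [0.0, 0.0, 0.0, 1.0]] [-0.16003013  0.          0.          0.          0.        ]
{'time_s': 0.1, 'qpos': array([ 1.15638240e+00,  3.00360493e-01,  1.52151752e+00,  2.46246924e-06,
        1.32068385e+00, -6.65801055e-02]), 'joint_vel': array([-7.21763953e-04, -7.21993619e-04, -7.85278266e-05, -2.06348394e-03,
       -1.51557500e-04, -7.05276991e-04]), 'tau': array([ 5.08359644e-04, -5.32641578e+01, -3.53280866e+01,  7.08890310e-02,
        2.34923355e-02, -1.11461284e-04]), 'ee_pos': array([0.18737313, 0.51685404, 0.20497389]), 'eef_rot': array([-3.14062575e+00, -6.68624716e-05,  2.79375819e+00]), 'force': array([-0.79000486,  0.17582259,  0.35629442]), 'moment': array([ 0.03028677, -0.0237893 , -0.05137893]), 'grip_force': 0.0, 'grip_width': 0.09365248730298914}
```

View pics/top0.png

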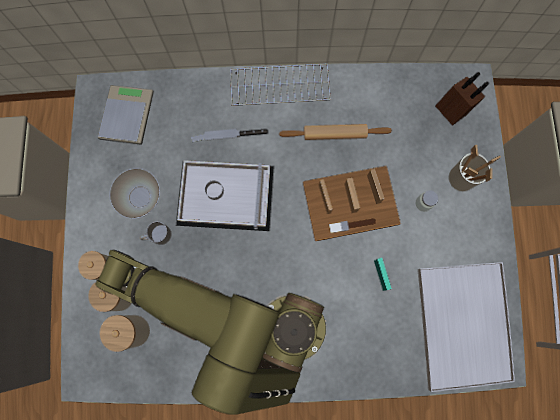

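View pics/side0.png

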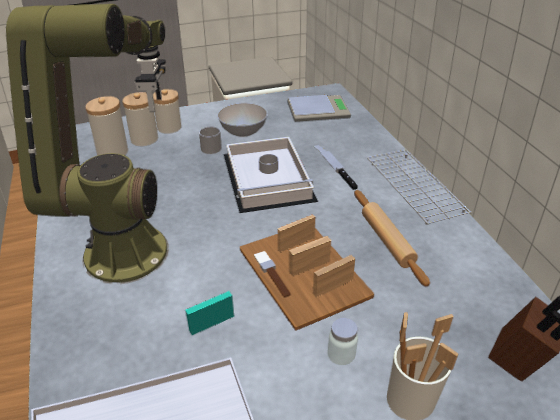

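The top view shows three bars standing on the board at about (326,195), (352,193) and (377,184). The gap is at the pan's right end, around (267,197). The turquoise look-alike lies off the board at (382,274), so it is not one of the three. Next I get coarse positions.

```bash
cat > a.py <<'E'
from h import *
z=np.load("top0.npz"); p,d=z['p'],z['d']; i=cams.camera_info("top")
v,u=np.mgrid[140:260,150:420]; px=np.c_[u.ravel(),v.ravel()]
P=depthpts(px,d,i)
def rect(m):
    c,s,a=cv2.minAreaRect(np.float32(P[m][:,:2]*1000)); return np.round(c,1),np.round(s,1),round(a,1),m.sum()
for a,b in((315,338),(339,361),(362,390)):
    m=(px[:,0]>a)&(px[:,0]<b)&(px[:,1]<215)&(px[:,1]>160)&(P[:,2]>.085); print(rect(m),P[m][:,2].max())
m=(px[:,0]>300)&(px[:,0]<402)&(P[:,2]>.012)&(P[:,2]<.024); print('board',rect(m))
m=(px[:,0]>172)&(px[:,0]<280)&(P[:,2]>.045)&(P[:,2]<.06)&(px[:,1]>155)&(px[:,1]<235); print('pan',rect(m))
w=cams.camera_info("wrist"); o=ctrl.get_obs()
T=np.linalg.inv(np.array(w['world_to_cam'])); print(w['fx'],w['cx'],w['cy'],w['dist_coeffs'])
from scipy.spatial.transform import Rotation as R
E=np.eye(4);E[:3,:3]=R.from_euler('xyz',o['eef_rot']).as_matrix();E[:3,3]=o['ee_pos']
print((np.linalg.inv(E)@T).round(3))
E
python3 a.py
```

```text
(array([302.2, -79.3]), array([ 67.8, 491.5]), 72.5, np.int64(124)) 1.9016275224272885
(array([ 296.5, -138.6]), array([ 90.1, 540.9]), 62.3, np.int64(215)) 1.9016275224272885
(array([ 303.7, -185.6]), array([ 99.1, 612.2]), 55.9, np.int64(184)) 1.9016275224272885
board (array([ 492.7, -252. ]), array([474.2, 384.7]), 0.6, np.int64(3301))
pan (array([516. , 247.5]), array([341.4, 247.6]), 85.2, np.int64(756))
296.6328344964347 284.2567985799064 211.40296198718082 [-0.05015029  0.          0.          0.          0.        ]
[[-0.    -0.963 -0.268  0.078]
 [ 1.     0.    -0.001  0.001]
 [ 0.001 -0.268  0.963 -0.179]
 [ 0.     0.     0.     1.   ]]
```

```bash
sed -i 's/^def rect/P[P[:,2]>.15]=0\ndef rect/' a.py; python3 a.py | head -5
```

```text
(array([ 486.1, -138.6]), array([119.6,  14.5]), 12.4, np.int64(119)) 0.10939260516740368
(array([ 489.4, -239.1]), array([121.3,  24. ]), 10.1, np.int64(211)) 0.10976801203078379
(array([ 523. , -332.6]), array([121.6,  21.9]), 13.4, np.int64(180)) 0.10912782310909974
board (array([ 492.7, -252. ]), array([474.2, 384.7]), 0.6, np.int64(3301))
pan (array([516. , 247.5]), array([341.4, 247.6]), 85.2, np.int64(756))
```

```bash
cat >> h.py <<'E'
from scipy.spatial.transform import Rotation as R
def go(x,y,z,yaw,o=None):
    """shift(mm)/turn in tool axes to a tool-down pose (m, rad)"""
    o=o or ctrl.get_obs(); A=R.from_euler('xyz',o['eef_rot']); B=R.from_euler('xyz',[np.pi,0,yaw])
    s=A.inv().apply((np.array([x,y,z])-o['ee_pos'])*1000)
    print('shift',s.round(1),'turn',(A.inv()*B).as_rotvec().round(4))
E
python3 -c "
from h import *
go(.505,.092,.15,3.058)"
```

```text
shift [-443.4 -291.1   55.2] turn [-1.000e-03 -2.000e-04 -2.642e-01]
```

The rows are not in the units I measure in: shifts go in shares of 750 mm and turns go in shares of 2 rad. I convert before sending: -443 mm is -0.5907, -291 mm is -0.388, -0.264 rad is -0.132.

Call:
arm_command:
  plan:
    - [[-0.5907, -0.388, 0.0733, 0, 0, -0.132, -1], [-0.5907, -0.388, 0.0733, 0, 0, -0.132, -1], [-0.5907, -0.388, 0.0733, 0, 0, -0.132, -1], [-0.5907, -0.388, 0.0733, 0, 0, -0.132, -1], [-0.5907, -0.388, 0.0733, 0, 0, -0.132, -1], [-0.5907, -0.388, 0.0733, 0, 0, -0.132, -1], [-0.5907, -0.388, 0.0733, 0, 0, -0.132, -1], [-0.5907, -0.388, 0.0733, 0, 0, -0.132, -1], [-0.5907, -0.388, 0.0733, 0, 0, -0.132, -1], [-0.5907, -0.388, 0.0733, 0, 0, -0.132, -1], [-0.5907, -0.388, 0.0733, 0, 0, -0.132, -1], [-0.5907, -0.388, 0.0733, 0, 0, -0.132, -1]]

```text
time_s: 1.3
ee_pos: [0.5061, 0.0893, 0.1494]
eef_rot: [-3.141, -0.001, 3.054]
force: [0.2, 0.6, -0.9]
grip_width: 0.094
grip_force: 0.0
```

```bash
python3 - <<'E'
from h import *
p,d,i=shot("wrist"); cv2.imwrite("pics/w1.png",p); np.savez("w1.npz",p=p,d=d,w=i['world_to_cam'])
E
```

```text
(no output)
```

View pics/w1.png

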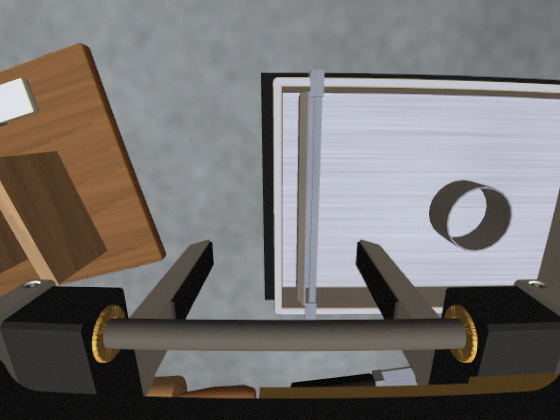

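The wrist view shows the end wall's bead at columns ~275-285, the divider at ~303-322, and the gap between them over rows ~95-300. I'll take depth profiles across it.

```bash
python3 - <<'E'
from h import *
z=np.load("w1.npz"); p,d=z['p'],z['d']; i=cams.camera_info("wrist"); i['world_to_cam']=z['w']
v,u=np.mgrid[0:420,0:560]; P=depthpts(np.c_[u.ravel(),v.ravel()],d,i).reshape(420,560,3)
# yaw from bead outer edge (first col with z>.04) 
e=[];f=[]
for r in range(110,275,3):
    row=P[r]; c=[k for k in range(262,300) if row[k,2]>.045][0]; e.append(row[c,:2])
    c=[k for k in range(295,335) if row[k,2]>.045]; f.append(np.r_[row[c[0],:2],row[c[-1],:2]])
e=np.array(e);f=np.array(f)
for q in(e,f[:,:2],f[:,2:]): print(np.polyfit(q[:,0],q[:,1],1), np.degrees(np.arctan(np.polyfit(q[:,0],q[:,1],1)[0])))
th=np.arctan(np.polyfit(e[:,0],e[:,1],1)[0]); c,s=np.cos(th),np.sin(th)
for r in(150,200,240):
    q=P[r,264:332]; y=(-s*q[:,0]+c*q[:,1])*1000
    print(r,[(264+k,round(float(y[k]),1),round(float(q[k,2]*1000)),int(p[r,264+k].mean())) for k in range(0,68)])
E
```

```text
[-0.0996832   0.13025165] -5.692620742130607
[-0.06589945  0.14026651] -3.77030866940585
[-0.00278098  0.12235456] -0.1593382080854814
150 [(264, 116.7, 2, 25), (265, 117.9, 4, 26), (266, 118.9, 3, 23), (267, 119.9, 1, 29), (268, 121.1, 3, 27), (269, 122.1, 2, 25), (270, 123.2, 2, 26), (271, 124.3, 2, 23), (272, 125.4, 1, 29), (273, 126.5, 2, 98), (274, 129.2, 49, 188), (275, 130.2, 52, 195), (276, 131.1, 51, 199), (277, 132.1, 53, 200), (278, 133.0, 52, 200), (279, 133.9, 50, 196), (280, 134.8, 51, 185), (281, 135.7, 50, 157), (282, 136.4, 21, 138), (283, 137.3, 5, 203), (284, 138.4, 5, 204), (285, 139.5, 5, 206), (286, 140.6, 4, 203), (287, 141.6, 6, 204), (288, 142.7, 5, 202), (289, 143.8, 5, 206), (290, 144.9, 3, 205), (291, 146.0, 3, 205), (292, 147.0, 6, 206), (293, 148.1, 5, 205), (294, 149.1, 6, 205), (295, 150.2, 4, 206), (296, 151.3, 5, 204), (297, 152.4, 4, 183), (298, 153.1, 12, 90), (299, 153.1, 34, 83), (300, 153.8, 40, 109), (301, 154.6, 42, 110), (302, 155.4, 44, 108), (303, 156.3, 46, 110), (304, 157.2, 46, 111), (305, 157.9, 49, 115), (306, 158.7, 51, 120), (307, 15
[... 2883 characters left out ...]
111), (301, 156.9, 44, 113), (302, 157.7, 47, 115), (303, 158.7, 48, 111), (304, 159.5, 51, 121), (305, 160.3, 52, 147), (306, 161.5, 51, 154), (307, 166.2, 7, 154), (308, 167.3, 7, 152), (309, 168.5, 7, 147), (310, 169.7, 7, 136), (311, 166.4, 51, 153), (312, 167.3, 53, 154), (313, 168.2, 53, 153), (314, 169.3, 52, 156), (315, 170.5, 51, 156), (316, 171.4, 51, 158), (317, 172.3, 52, 169), (318, 179.1, 6, 197), (319, 180.4, 4, 196), (320, 181.5, 5, 196), (321, 182.7, 5, 198), (322, 183.9, 5, 196), (323, 184.9, 5, 197), (324, 186.2, 5, 197), (325, 187.3, 5, 196), (326, 188.5, 5, 196), (327, 189.8, 4, 196), (328, 191.0, 4, 196), (329, 192.0, 5, 194), (330, 193.3, 4, 196), (331, 194.3, 5, 196)]
```

```bash
python3 - <<'E'
from h import *
z=np.load("w1.npz"); p,d=z['p'],z['d']; i=cams.camera_info("wrist"); i['world_to_cam']=z['w']
g=p.mean(2)
def cross(a,lo,hi,t,up):
    for k in range(lo,hi):
        if (a[k]<t<=a[k+1]) if up else (a[k]>t>=a[k+1]): return k+(t-a[k])/(a[k+1]-a[k])
def line(lo,hi,t,up,h):
    q=[(cross(g[r],lo,hi,t,up),r) for r in range(110,265)]; q=np.array([x for x in q if x[0]]); w=plane(q,h,i)[:,:2]
    f=cv2.fitLine(np.float32(w),cv2.DIST_HUBER,0,.001,.001).ravel(); th=np.arctan(f[1]/f[0]); n=np.array([-np.sin(th),np.cos(th)])
    print(np.degrees(th).round(2),'y at x=.5:',f[3]+(.5-f[2])*f[1]/f[0], 'res',np.std((w-f[2:])@n)); return th
line(266,280,110,True,.048)
line(290,304,150,False,.036)
# inner ends of the pan along x: columns 350..420, depth profile
v,u=np.mgrid[0:420,0:560]; P=depthpts(np.c_[u.ravel(),v.ravel()],d,i).reshape(420,560,3)
c=345; print([(r,round(float(P[r,c,0]*1000)),round(float(P[r,c,1]*1000)),round(float(P[r,c,2]*1000))) for r in list(range(72,110,2))])
c=300; print([(r,round(float(P[r,c,0]*1000)),round(float(P[r,c,1]*1000)),round(float(P[r,c,2]*1000))) for r in list(range(270,320,3))])
go(.45,-.285,.2,3.35)
E
```

```text
-5.21 y at x=.5: 0.079564616 res 0.00010582754997245919
-5.14 y at x=.5: 0.10273011 res 0.00011519642151924944
[(72, 377, 164, 0), (74, 379, 163, 2), (76, 381, 163, 2), (78, 390, 153, 50), (80, 392, 153, 52), (82, 393, 153, 53), (84, 395, 153, 51), (86, 396, 153, 49), (88, 396, 156, 37), (90, 397, 158, 26), (92, 397, 161, 10), (94, 399, 162, 5), (96, 401, 162, 5), (98, 403, 162, 5), (100, 405, 161, 6), (102, 407, 161, 5), (104, 409, 161, 6), (106, 411, 161, 5), (108, 413, 161, 5)]
[(270, 572, 100, 45), (273, 577, 100, 43), (276, 580, 100, 44), (279, 583, 100, 46), (282, 587, 99, 45), (285, 590, 99, 45), (288, 594, 99, 45), (291, 597, 99, 45), (294, 601, 98, 45), (297, 604, 98, 45), (300, 609, 98, 45), (303, 615, 98, 41), (306, 614, 97, 48), (309, 616, 97, 51), (312, 619, 97, 52), (315, 658, 96, 1), (318, 663, 96, 0)]
shift [  22.4 -379.4  -50.2] turn [-1.000e-04 -1.400e-03 -2.951e-01]
```

The gap measures about 16.7 mm, which suits the middle bar (18 mm). Coarsely that is the bar nearest the salt jar, at top-view (377,184). I'll look at it from above to confirm its thickness.

```bash
python3 -c "
from h import *
go(.53,-.335,.2,3.36)"
```

```text
shift [ -61.6 -422.2  -50.3] turn [-1.000e-04 -1.400e-03 -3.051e-01]
```

In the tool's units: -422 mm is -0.5627, -62 mm is -0.0827, -0.305 rad is -0.1525.

Call:
arm_command:
  plan:
    - [[-0.0827, -0.5627, -0.0667, 0, 0, -0.1525, -1], [-0.0827, -0.5627, -0.0667, 0, 0, -0.1525, -1], [-0.0827, -0.5627, -0.0667, 0, 0, -0.1525, -1], [-0.0827, -0.5627, -0.0667, 0, 0, -0.1525, -1], [-0.0827, -0.5627, -0.0667, 0, 0, -0.1525, -1], [-0.0827, -0.5627, -0.0667, 0, 0, -0.1525, -1], [-0.0827, -0.5627, -0.0667, 0, 0, -0.1525, -1], [-0.0827, -0.5627, -0.0667, 0, 0, -0.1525, -1], [-0.0827, -0.5627, -0.0667, 0, 0, -0.1525, -1], [-0.0827, -0.5627, -0.0667, 0, 0, -0.1525, -1], [-0.0827, -0.5627, -0.0667, 0, 0, -0.1525, -1], [-0.0827, -0.5627, -0.0667, 0, 0, -0.1525, -1]]

```text
time_s: 2.55
ee_pos: [0.5315, -0.3315, 0.2003]
eef_rot: [3.141, -0.0, -2.919]
force: [-0.3, -0.1, -0.4]
grip_width: 0.0941
grip_force: 0.0
```

```bash
python3 - <<'E'
from h import *
o=ctrl.get_obs(); print(o['ee_pos'],o['eef_rot'])
p,d,i=shot("wrist"); cv2.imwrite("pics/w2.png",p); np.savez("w2.npz",p=p,d=d,w=i['world_to_cam'])
v,u=np.mgrid[0:420,0:560]; P=depthpts(np.c_[u.ravel(),v.ravel()],d,i).reshape(420,560,3)
m=((P[...,2]>.092)&(P[...,2]<.104)).astype(np.uint8)
n,l,s,c=cv2.connectedComponentsWithStats(m)
for k in range(1,n):
    if s[k,4]>300: 
        r=cv2.minAreaRect(np.float32(P[l==k][:,:2]*1000)); print(s[k],np.round(r[0],1),np.round(r[1],1),round(r[2],2),P[l==k][:,2].mean())
E
```

```text
[ 0.53151324 -0.33146177  0.20033409] [ 3.14102331e+00 -2.47123139e-04 -2.91882623e+00]
[  55   57   68   69 3565] [ 461.7 -530.9] [58.4 59.7] 33.14 0.09986015911484515
[ 365  125   39  122 2879] [ 488.4 -241. ] [119.4  23.5] 10.02 0.09776961064363036
[ 274  137   21  120 2203] [ 520.6 -333.1] [119.6  18. ] 13.89 0.09802269763671877
[ 462  149   35  115 1913] [ 486.6 -139. ] [119.8  16. ] 13.82 0.0972287965707397
```

View pics/w2.png

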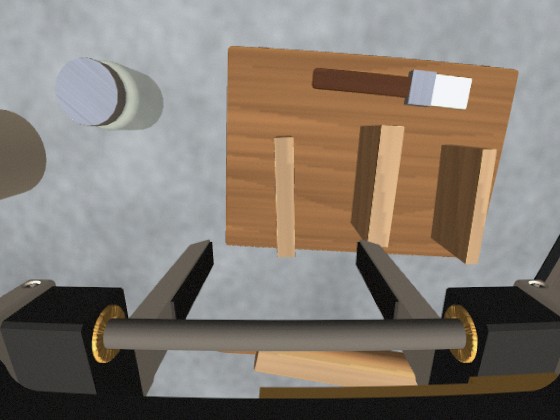

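Bars in the wrist view:
- (285,197): 18.0 mm thick
- (385,186): ~23 mm thick
- (480,205): ~15 mm thick

The bar at (285,197) fits the middle_bar description, and it is beech rather than turquoise. I'll confirm it with one enlarged crop.

```bash
python3 - <<'E'
from h import *
p=np.load("w2.npz")['p']; cv2.imwrite("pics/c2.png",cv2.resize(p[110:275,235:510],None,fx=2.6,fy=2.6,interpolation=cv2.INTER_CUBIC))
go(.5206,-.3331,.071,np.pi+np.radians(13.89))
E
```

```text
shift [ 11.    0.8 129.5] turn [ 0.0003 -0.0001 -0.0194]
```

View pics/c2.png

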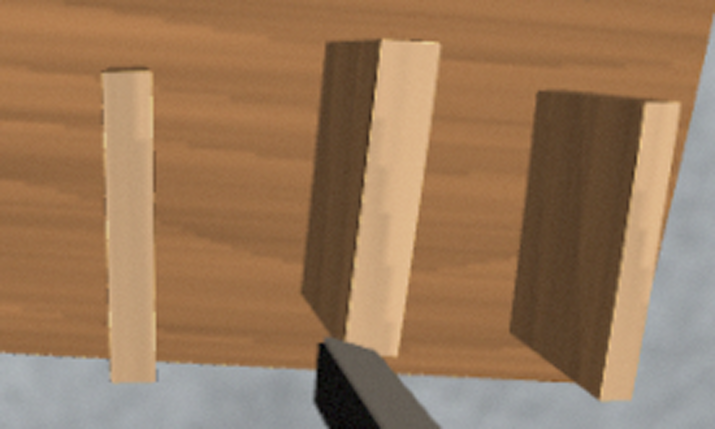

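The crop shows top-face widths of about 49, 58 and 34 px, left to right. The left bar is the middle one, so I'll grasp it.

In the tool's units: 129 mm is 0.172, 110 mm is 0.1467, -0.019 rad is -0.0095.

Call:
arm_command:
  plan:
    - [[0.0147, 0.0013, 0.0533, 0, 0, -0.0095, -1], [0.0147, 0.0013, 0.1067, 0, 0, -0.0095, -1], [0.0147, 0.0013, 0.1467, 0, 0, -0.0095, -1], [0.0147, 0.0013, 0.172, 0, 0, -0.0095, -1], [0.0147, 0.0013, 0.172, 0, 0, -0.0095, -1], [0.0147, 0.0013, 0.172, 0, 0, -0.0095, -1], [0.0147, 0.0013, 0.172, 0, 0, -0.0095, 1], [0.0147, 0.0013, 0.172, 0, 0, -0.0095, 1], [0.0147, 0.0013, 0.172, 0, 0, -0.0095, 1], [0.0147, 0.0013, 0.172, 0, 0, -0.0095, 1], [0.0147, 0.0013, 0.172, 0, 0, -0.0095, 1], [0.0147, 0.0013, 0.172, 0, 0, -0.0095, 1]]
  squeeze: 35

```text
time_s: 3.8
ee_pos: [0.5202, -0.3347, 0.0715]
eef_rot: [-3.142, -0.0, -2.901]
force: [0.7, 0.5, 0.1]
grip_width: 0.0496
grip_force: 0.0
```

Call:
arm_command:
  plan:
    - [[0, 0, 0, 0, 0, 0, 1], [0, 0, 0, 0, 0, 0, 1], [0, 0, 0, 0, 0, 0, 1], [0, 0, 0, 0, 0, 0, 1], [0, 0, 0, 0, 0, 0, 1], [0, 0, 0, 0, 0, 0, 1], [0, 0, 0, 0, 0, 0, 1], [0, 0, 0, 0, 0, 0, 1]]

```text
time_s: 4.6
ee_pos: [0.5202, -0.3347, 0.0714]
eef_rot: [3.142, -0.0, -2.901]
force: [-0.4, -1.2, -0.9]
grip_width: 0.0185
grip_force: 35.0
```

```bash
python3 -c "
from h import *
o=ctrl.get_obs(); o['ee_pos'][2]=.071
go(.5026,.0968,.135,np.pi-.0902,o)"
```

```text
shift [-85.5 423.3 -64. ] turn [ 0.000e+00 -1.000e-04  3.304e-01]
```

In the tool's units: -130 mm is -0.1733, -100 mm is -0.1333.

Call:
arm_command:
  plan:
    - [[0, 0, -0.0267, 0, 0, 0, 1], [0, 0, -0.08, 0, 0, 0, 1], [0, 0, -0.1333, 0, 0, 0, 1], [0, 0, -0.1733, 0, 0, 0, 1], [0, 0, -0.1733, 0, 0, 0, 1], [0, 0, -0.1733, 0, 0, 0, 1]]

```text
time_s: 5.2
ee_pos: [0.5202, -0.3346, 0.2011]
eef_rot: [-3.142, 0.0, -2.901]
force: [-0.6, -0.1, -0.8]
grip_width: 0.0175
grip_force: 35.0
```

In the tool's units: 423 mm is 0.564, 405 mm is 0.54, 0.33 rad is 0.165.

Call:
arm_command:
  plan:
    - [[-0.0067, 0.0333, 0, 0, 0, 0.01, 1], [-0.0187, 0.0933, 0, 0, 0, 0.0275, 1], [-0.032, 0.16, 0, 0, 0, 0.047, 1], [-0.0453, 0.2267, 0, 0, 0, 0.0665, 1], [-0.0587, 0.2933, 0, 0, 0, 0.086, 1], [-0.072, 0.36, 0, 0, 0, 0.1055, 1], [-0.0853, 0.4267, 0, 0, 0, 0.125, 1], [-0.1, 0.4933, 0, 0, 0, 0.1445, 1], [-0.1093, 0.54, 0, 0, 0, 0.1585, 1], [-0.114, 0.564, 0, 0, 0, 0.165, 1], [-0.114, 0.564, 0, 0, 0, 0.165, 1], [-0.114, 0.564, 0, 0, 0, 0.165, 1]]

```text
time_s: 6.4
ee_pos: [0.5022, 0.0962, 0.2002]
eef_rot: [-3.141, -0.002, 3.053]
force: [0.5, -0.5, -1.3]
grip_width: 0.0178
grip_force: 35.0
```

```bash
python3 - <<'E'
from h import *
o=ctrl.get_obs(); print(o['ee_pos'],o['eef_rot'],o['force'],o['moment'])
go(.5026,.0968,.129,np.pi-.0902)
p,d,i=shot("wrist"); cv2.imwrite("pics/w3.png",p[60:360,130:430])
E
```

```text
[0.50222686 0.09623508 0.20021193] [-3.14092273e+00 -2.03302752e-03  3.05283287e+00] [ 0.46185616 -0.45157574 -1.26479287] [-0.004407    0.02037188 -0.02083437]
shift [-0.5  0.6 71.2] turn [-0.0007 -0.002   0.0014]
```

View pics/w3.png

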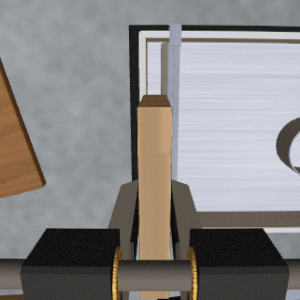

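The bar is held, lined up with the gap, its near end at crop (155,100). I'll lower it to just above the rim.

In the tool's units: 87 mm is 0.116, 78 mm is 0.104.

Call:
arm_command:
  plan:
    - [[-0.0004, 0.0008, 0.04, 0, 0, 0, 1], [-0.0004, 0.0008, 0.08, 0, 0, 0, 1], [-0.0004, 0.0008, 0.104, 0, 0, 0, 1], [-0.0004, 0.0008, 0.116, 0, 0, 0, 1], [-0.0004, 0.0008, 0.116, 0, 0, 0, 1], [-0.0004, 0.0008, 0.116, 0, 0, 0, 1]]

```text
time_s: 7.05
ee_pos: [0.5035, 0.0967, 0.1152]
eef_rot: [3.141, 0.001, 3.051]
force: [0.6, 0.2, -0.8]
grip_width: 0.0179
grip_force: 35.0
```

```bash
python3 - <<'E'
from h import *
o=ctrl.get_obs(); print(o['ee_pos'],o['eef_rot'],o['force'],o['moment'])
p,d,i=shot("wrist"); np.savez("w4.npz",p=p,d=d,w=i['world_to_cam']); cv2.imwrite("pics/w4.png",cv2.resize(p[60:260,200:400],None,fx=3,fy=3))
v,u=np.mgrid[0:420,0:560]; P=depthpts(np.c_[u.ravel(),v.ravel()],d,i).reshape(420,560,3)
n=np.array([np.sin(.0902),np.cos(.0902)])
for r in (130,180,220):
    q=P[r,255:330]; y=q[:,:2]@n*1000; print(r,[(255+k,round(float(y[k]),1),round(float(q[k,2]*1000))) for k in range(75) if q[k,2]>.01])
E
```

```text
[0.50347409 0.09667318 0.11521461] [3.14146408e+00 8.84333940e-04 3.05119418e+00] [ 0.62624186  0.24817395 -0.77896812] [0.07813912 0.01143995 0.01347438]
130 [(263, 125.1, 50), (264, 125.9, 51), (265, 126.8, 51), (266, 127.6, 52), (267, 128.4, 51), (268, 129.2, 52), (269, 130.0, 52), (270, 130.7, 51), (271, 131.5, 50), (272, 132.2, 48), (273, 132.3, 30), (292, 149.0, 17), (293, 149.3, 39), (294, 150.1, 40), (295, 150.9, 42), (296, 151.6, 45), (297, 152.4, 46), (298, 153.1, 48), (299, 153.9, 48), (300, 154.6, 50), (301, 155.3, 52), (302, 156.1, 52), (303, 156.8, 53), (309, 161.7, 52), (310, 162.4, 52), (311, 163.2, 52), (312, 164.1, 51), (313, 164.7, 53), (314, 165.5, 53), (315, 166.3, 53), (316, 167.3, 51), (317, 167.9, 53)]
180 [(264, 125.3, 51), (265, 126.1, 51), (266, 126.9, 51), (267, 127.9, 53), (268, 133.6, 140), (269, 134.2, 142), (270, 134.7, 142), (271, 135.2, 142), (272, 135.7, 142), (273, 136.2, 141), (274, 136.8, 142), (275, 137.3, 143), (276, 137.9, 143), (277, 138.3, 142), (278, 138.8, 141), (279, 139.4, 142), (280, 139.9, 141), (281, 140.4, 142), (282, 140.9, 142), (2
[... 686 characters left out ...]
 141), (273, 136.0, 141), (274, 136.6, 142), (275, 137.1, 142), (276, 137.7, 143), (277, 138.2, 142), (278, 138.7, 142), (279, 139.3, 141), (280, 139.8, 142), (281, 140.3, 142), (282, 140.9, 142), (283, 141.4, 142), (284, 142.0, 142), (285, 142.5, 142), (286, 143.0, 143), (287, 143.6, 143), (288, 144.1, 142), (289, 144.6, 142), (290, 145.2, 142), (291, 145.7, 142), (292, 146.2, 142), (293, 146.8, 143), (294, 147.3, 142), (295, 147.9, 142), (296, 148.4, 141), (297, 148.9, 142), (298, 149.5, 142), (299, 150.0, 143), (300, 150.6, 141), (301, 156.4, 51), (307, 161.6, 51), (308, 162.3, 53), (309, 163.2, 52), (310, 164.2, 51), (311, 164.8, 53), (312, 165.7, 53), (313, 166.6, 52), (314, 167.5, 51)]
```

View pics/w4.png

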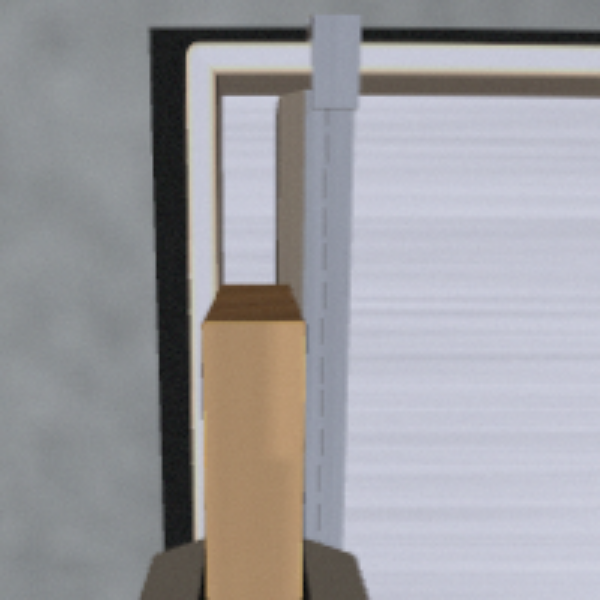

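The bar's bottom is just above the gap. It spans 133.3-150.9, with the wall at 132.4 and the divider face at 149.1, so it is lined up. I'll go in slowly.

In the tool's units: 17 mm is 0.0227, 14 mm is 0.0187.

Call:
arm_command:
  plan:
    - [[0, 0, 0.0053, 0, 0, 0, 1], [0, 0, 0.0107, 0, 0, 0, 1], [0, 0, 0.0147, 0, 0, 0, 1], [0, 0, 0.0187, 0, 0, 0, 1], [0, 0, 0.0227, 0, 0, 0, 1], [0, 0, 0.0227, 0, 0, 0, 1]]

```text
time_s: 7.7
ee_pos: [0.5029, 0.0971, 0.097]
eef_rot: [-3.141, -0.001, 3.052]
force: [0.1, 0.0, -1.1]
grip_width: 0.0173
grip_force: 35.0
```

In the tool's units: 6 mm is 0.008, 4.5 mm is 0.006.

Call:
arm_command:
  plan:
    - [[0, 0, 0.002, 0, 0, 0, 1], [0, 0, 0.004, 0, 0, 0, 1], [0, 0, 0.006, 0, 0, 0, 1], [0, 0, 0.008, 0, 0, 0, 1]]

```text
time_s: 8.1
ee_pos: [0.5035, 0.0967, 0.092]
eef_rot: [-3.141, 0.001, 3.052]
force: [-1.4, -5.0, 9.5]
grip_width: 0.0176
grip_force: 35.0
```

Call:
arm_command:
  plan:
    - [[0, 0, 0.002, 0, 0, 0, 1], [0, 0, 0.004, 0, 0, 0, 1], [0, 0, 0.006, 0, 0, 0, 1]]

```text
time_s: 8.4
ee_pos: [0.5032, 0.0965, 0.0871]
eef_rot: [-3.141, 0.001, 3.052]
force: [0.3, -6.3, 2.7]
grip_width: 0.0179
grip_force: 35.0
```

It is past the lip: about 3 N down, with the divider gripping at 6 N. I'll continue.

In the tool's units: 24 mm is 0.032, 21 mm is 0.028.

Call:
arm_command:
  plan:
    - [[0, 0, 0.004, 0, 0, 0, 1], [0, 0, 0.008, 0, 0, 0, 1], [0, 0, 0.012, 0, 0, 0, 1], [0, 0, 0.016, 0, 0, 0, 1], [0, 0, 0.02, 0, 0, 0, 1], [0, 0, 0.024, 0, 0, 0, 1], [0, 0, 0.028, 0, 0, 0, 1], [0, 0, 0.032, 0, 0, 0, 1]]

```text
time_s: 9.2
ee_pos: [0.5032, 0.0965, 0.063]
eef_rot: [-3.141, 0.0, 3.052]
force: [-1.4, -6.2, 2.9]
grip_width: 0.0178
grip_force: 35.0
```

In the tool's units: 3 mm is 0.004, 2 mm is 0.0027.

Call:
arm_command:
  plan:
    - [[0, 0, 0.0013, 0, 0, 0, 1], [0, 0, 0.0027, 0, 0, 0, 1], [0, 0, 0.004, 0, 0, 0, 1], [0, 0, 0.004, 0, 0, 0, 1]]

```text
time_s: 9.6
ee_pos: [0.5031, 0.0965, 0.0599]
eef_rot: [-3.141, 0.0, 3.052]
force: [0.3, -5.8, 0.9]
grip_width: 0.0178
grip_force: 35.0
```

Call:
arm_command:
  plan:
    - [[0, -0.0004, 0.0007, 0, 0, 0, 1], [0, -0.0008, 0.0013, 0, 0, 0, 1], [0, -0.0008, 0.002, 0, 0, 0, 1], [0, -0.0008, 0.0024, 0, 0, 0, 1], [0, -0.0008, 0.0024, 0, 0, 0, 1]]

```text
time_s: 10.1
ee_pos: [0.5031, 0.0962, 0.0583]
eef_rot: [-3.141, 0.0, 3.052]
force: [-1.0, -4.6, 4.2]
grip_width: 0.0179
grip_force: 35.0
```

In the tool's units: 0.8 mm is 0.0011, 0.4 mm is 0.0005.

Call:
arm_command:
  plan:
    - [[0, -0.0004, 0.0005, 0, 0, 0, 1], [0, -0.0004, 0.0011, 0, 0, 0, 1], [0, -0.0004, 0.0011, 0, 0, 0, 1]]

```text
time_s: 10.4
ee_pos: [0.5031, 0.0962, 0.0583]
eef_rot: [-3.141, 0.001, 3.052]
force: [-5.8, -4.9, 14.9]
grip_width: 0.0178
grip_force: 35.0
```

The bar is on the floor: z has stopped and the force has risen to 15 N. I'll ease off, release and rise.

In the tool's units: -0.6 mm is -0.0008.

Call:
arm_command:
  plan:
    - [[0, 0, -0.0008, 0, 0, 0, 1], [0, 0, -0.0008, 0, 0, 0, 1], [0, 0, -0.0008, 0, 0, 0, -0.3], [0, 0, -0.0008, 0, 0, 0, -0.3], [0, 0, -0.0008, 0, 0, 0, -0.3], [0, 0, -0.0008, 0, 0, 0, -0.3], [0, 0, -0.0008, 0, 0, 0, -0.3], [0, 0, -0.0008, 0, 0, 0, -0.3], [0, 0, -0.0008, 0, 0, 0, -0.3], [0, 0, -0.0008, 0, 0, 0, -0.3]]

```text
time_s: 11.4
ee_pos: [0.5029, 0.0962, 0.058]
eef_rot: [3.142, -0.0, 3.052]
force: [-0.2, -0.6, -0.6]
grip_width: 0.061
grip_force: 0.0
```

In the tool's units: -120 mm is -0.16, -100 mm is -0.1333.

Call:
arm_command:
  plan:
    - [[0, 0, -0.0067, 0, 0, 0, -0.3], [0, 0, -0.0267, 0, 0, 0, -0.3], [0, 0, -0.08, 0, 0, 0, -0.3], [0, 0, -0.1333, 0, 0, 0, -0.3], [0, 0, -0.16, 0, 0, 0, -0.3], [0, 0, -0.16, 0, 0, 0, -1], [0, 0, -0.16, 0, 0, 0, -1]]

```text
time_s: 12.1
ee_pos: [0.5027, 0.0962, 0.1776]
eef_rot: [-3.142, -0.0, 3.052]
force: [0.6, -0.5, -0.1]
grip_width: 0.0741
grip_force: 0.0
```

```bash
python3 - <<'E'
from h import *
p,d,i=shot("wrist"); cv2.imwrite("pics/w5.png",p)
v,u=np.mgrid[0:420,0:560]; P=depthpts(np.c_[u.ravel(),v.ravel()],d,i).reshape(420,560,3)
m=((P[...,2]>.075)&(P[...,2]<.096)).astype(np.uint8)
n,l,s,c=cv2.connectedComponentsWithStats(m)
for k in range(1,n):
    if s[k,4]>300: 
        r=cv2.minAreaRect(np.float32(P[l==k][:,:2]*1000)); print(s[k],np.round(r[0],1),np.round(r[1],1),round(r[2],2),np.percentile(P[l==k][:,2],[5,50,95]))
E
```

```text
[ 275  151   20  121 2273] [503.9  96.4] [ 17.9 119.7] 84.78 [0.08394271 0.08504872 0.08611307]
[  13  158   74  115 2057] [ 484.6 -132.4] [120.4   4.8] 13.81 [0.07618456 0.08603995 0.09500279]
```

View pics/w5.png

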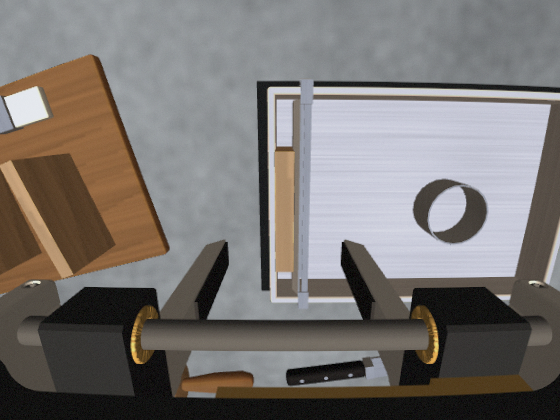

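The bar at (285,211) sits in the gap with its top level at 85 mm, which means it is home on the floor. It is parallel to the wall and within about 1.5 mm of the middle.

```bash
python3 -c "
from h import *
print(ctrl.hand_in())"
```

```text
the job is handed in; nothing more can be done
None
```

The middle bar (18 mm) is the one that fits: it went in under about 10 N, the divider grips it, and I left it upright in the middle of the gap, fully home on the pan's floor; I chose it by measuring the gap at about 16.7 mm, so the other two bars were never tried and stayed on the board, and the job is handed in.

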